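Find the tape measure whose lock no longer clicks

TASK

One of the two pocket tape measures on the desk has a worn lock. Press the top button of the left one fully down and let go, then do the same with the right one. Leave the one whose button stays down standing where it is, locked, and stand the one whose button pops back up upright on the floor of the wooden tray.

Things in the scene. Friction and masses are not known exactly. Their poses are not given: they have to be found in the camera images.
- measure_a: one of two tape measures that look alike, loose, 0.22 kg, upright on the desk, either left (y > 0) or right (y < 0): grey rounded case 64 long (x) x 34 wide (y) x 50 mm high, flat sides, steel blade hook at its front (-x). Round steel button, 22 mm wide, in the middle of its top: button top 62 mm above the underside when up, 54 when down. Origin: centre of the underside; z up. Grasp across the 34 mm.
- measure_b: one of two tape measures that look alike, loose, 0.22 kg, upright on the desk, either left (y > 0) or right (y < 0): grey rounded case 64 long (x) x 34 wide (y) x 50 mm high, flat sides, steel blade hook at its front (-x). Round steel button, 22 mm wide, in the middle of its top: button top 62 mm above the underside when up, 54 when down. Origin: centre of the underside; z up. Grasp across the 34 mm.
- button_a (a joint): lock button of measure_a: 0 = up (start), 0.008 m = fully down at a firm stop; pressed straight down, takes 3 to 4 N. A sound lock stays down as far as it was pushed; a worn one springs back up when let go. Exactly one of the two is worn, it may be either.
- button_b (a joint): lock button of measure_b: 0 = up (start), 0.008 m = fully down at a firm stop; pressed straight down, takes 3 to 4 N. A sound lock stays down as far as it was pushed; a worn one springs back up when let go. Exactly one of the two is worn, it may be either.
- tray: shallow square tray of light wood, fixed to the desk, empty: 162 x 162 mm outside, 20 mm high, walls and floor 6 mm thick, so 150 x 150 mm inside. Origin: centre of its underside, on the desk; x and y along its sides, z up.
Things that resemble listed ones, but are neither listed nor needed, are in the scene too. Leave any pink or purple look-alike of the measure_b alone.

How it is judged:
On the way, in this order (a step that is already met when the one before it is completed fails the run):
1. the left tape measure's button is pressed fully down (((world y of measure_a above 0 m and value of joint button_a above 0.006 m) or (world y of measure_b above 0 m and value of joint button_b above 0.006 m))), for 0.05 s.
2. then the right tape measure's button is pressed fully down (((world y of measure_a below 0 m and value of joint button_a above 0.006 m) or (world y of measure_b below 0 m and value of joint button_b above 0.006 m))), for 0.05 s.
At the end, for the whole second after the job is handed in: The sound tape measure's button is down (over 6 mm) and it stands upright (10 degrees) within 30 mm of its start; the other, button up (under 3 mm), stands upright (10 degrees) on the tray's floor, its centre within 55 mm of the tray's centre along both sides; both at rest (((value of joint button_a above 0.006 m and distance of measure_a from where it was at the start of the episode below 0.03 m and angle between each of measure_a, measure_b's own z axis and vertical below 0.17 rad and value of joint button_b below 0.003 m and x of measure_b in the frame of tray between -0.055 and 0.055 m and y of measure_b in the frame of tray between -0.055 and 0.055 m and z of measure_b in the frame of tray between 0 and 0.014 m and linear speed of each of measure_a, measure_b below 0.02 m/s) or (value of joint button_b above 0.006 m and distance of measure_b from where it was at the start of the episode below 0.03 m and angle between each of measure_b, measure_a's own z axis and vertical below 0.17 rad and value of joint button_a below 0.003 m and x of measure_a in the frame of tray between -0.055 and 0.055 m and y of measure_a in the frame of tray between -0.055 and 0.055 m and z of measure_a in the frame of tray between 0 and 0.014 m and linear speed of each of measure_b, measure_a below 0.02 m/s))); the robot touches nothing.
It also fails if it takes over 56 s, if anything falls off the work surface, if the arm or the gripper's body presses on something with over 40 N, if the wrist force passes 120 N, or if a joint passes its speed limit or range.

ROBOT

A 6-joint arm with a two-finger parallel gripper is mounted at the origin on a cart in front of the work surface, level with it; the furniture and walls round the work are solid. World frame = base frame: x ahead of the robot, y to its left, z up, the work surface at z = 0. Lengths are in m, angles in rad, forces in N, time in s.
With the tool pointing down it reaches from about 0.3 to 0.775 m from the base axis. Payload 14.6 kg.
Tool frame: the origin (TCP) lies on the mounting face of the last link; the fingertips stand 173 mm ahead of it and the grasp point (between the pads) lies 155 mm ahead of it; z points along the fingers, y is the line along which they close (so a half turn about z gives the same grasp; the last joint's range is limited). The gripper opens to 85 mm and grips with 20 to 120 N. Pads are 22 mm wide; open, the fingers measure 114 mm over their backs; the gripper's body (76 mm by 85 mm) begins 54 mm behind the grasp point. The pads swing forward as they close: fully open they stand 13 mm farther back than shut.
Start: joints at [1.103, 0.3, 1.521, -0, 1.321, -0.067], TCP at [0.215, 0.506, 0.405] pointing down, gripper open.
Joint ranges: [-3.03, 3.03], [-0.79, 2.21], [0.23, 2.52], [-1.04, 4.18], [0, 3.07], [-2.55, 2.55]. Speed limits (rad/s): [2.22, 2.22, 2.57, 3.14, 3.14, 3.14].

INTERFACE

Orientations are given as a unit quaternion [x, y, z, w].
In Python, from station import r gives the robot as it stands. Calls block until the motion is done:
- r.move_pose(position, orientation): joint-space move of the TCP to a pose.
- r.move_linear(position, rot=None, v=0.15, contact_N=None): straight line of the TCP; rot=None keeps the orientation; v is the mean speed in m/s. With contact_N (N) it stops when the force on the tool has changed by that much, and returns True; else False.
- r.move_joints(angles): joint-space move.
- r.gripper_open() and r.grasp(): open the fingers fully, or close them until they stop; the grip force is fixed at half the most.
- r.sleep(seconds).
- r.solve_ik(position, orientation): joint angles nearest the present ones, or None.
- r.read_state(): the state.
- r.capture(name): name is "side" or "top" or "wrist"; returns (picture, depth): 420x560x3 uint8, blue, green, red; 420x560 float32, m along the optical axis (not along the pixel's ray), 0 where there is no reading.
- r.camera_model(name): a dict with "mtx" (3x3 intrinsics, pixels), "eye" and "rotation" of the camera in the world. Camera axes: x right, y down, z forward; pixel columns grow to the right and rows downward; lengths in m; the calibration is good to about 2 mm. A picture is of the moment at which its call begins: read the wrist's pose just before it. camera_model takes no time and is no camera call; for the wrist camera it gives the pose at the moment of the call.
A pose or a line that the arm cannot do raises r.PlanningError and nothing moves.
- r.hand_in(): hands the job in; it is judged then, once.
Trained networks look in the newest picture that a camera, given by its name, has taken for a name from the list of things; names that differ only in an ending like _2 or _b are one class to them, and where a whole thing is asked for, a point or a joint stands for the part that bears it (a point fixed in the world has none). Each returns a list of dicts, best first, with "conf" (0 to 1); they miss things now and then, are a little off and sometimes report something else, mostly with a low value. They report only what shows in the picture. A call takes as long as a camera call. They do not tell look-alikes from the thing itself.
- r.find_in(camera, name): "centre" ([x, y, z] in m, in world coordinates, good to about 4 mm: the middle of the surface that is visible of it).
- r.pinpoint(camera, name): "centre" ([x, y, z] in m, in world coordinates, good to about 4 mm: a listed point, or the origin of a listed thing).
The state is a dict: "time": time; "qpos": joint angles; "dq": joint speeds; "joint_torque": joint torques, N m; "ee_pos": TCP position; "ee_rot": TCP orientation; "contact_force": force on the tool from outside, world axes, zero at the start; "moment": the same for the moment, N m; "width": finger opening in m; "finger_force": force on a finger pad.
Only numpy, scipy, OpenCV 4.12 (cv2) and the standard library are available. Lean on these libraries where they do the work, as an engineer would, in place of code of your own. Each camera call takes 0.05 s, during which the arm holds its last target. There are 200 camera calls.

## Working session

There is one attempt and no reset: what is moved stays moved. The work goes in short steps, each a Python script; the robot and the scene stay as the last script left them, time stands still between calls to the robot, and variables do not carry over. Pictures are saved under pics/ and viewed, at most 10 in all, crops included, and the job is handed in when it is done.

```bash
mkdir -p pics; python3 - <<'E'
from station import r
import cv2,numpy as np
for c in("top","side"):
    im,d=r.capture(c); cv2.imwrite(f"pics/{c}0.png",im); np.save(f"pics/{c}0.npy",d)
    for n in("measure_a","button_a","tray"):
        for f in(r.find_in,r.pinpoint):
            print(c,n,f.__name__,[(np.round(o["centre"],3).tolist(),round(o["conf"],2)) for o in f(c,n)])
s=r.read_state();print(s["time"],s["ee_rot"],s["contact_force"])
m=r.camera_model("top");print(m)
E
```

```text
top measure_a call [([0.5, 0.201, 0.049], 0.91), ([0.349, 0.093, 0.043], 0.81), ([0.402, 0.238, 0.05], 0.73), ([0.483, -0.196, 0.05], 0.6)]
top measure_a call [([0.397, 0.247, -0.003], 0.97), ([0.349, 0.093, -0.006], 0.97), ([0.5, 0.207, 0.004], 0.73), ([0.484, -0.197, 0.002], 0.59)]
top button_a call [([0.396, 0.241, 0.06], 0.59), ([0.487, -0.195, 0.061], 0.47), ([0.501, 0.203, 0.061], 0.47), ([0.346, 0.094, 0.062], 0.42)]Traceback (most recent call last):
  File "<stdin>", line 7, in <module>
ValueError: it knows: measure, tray
```

```bash
python3 - <<'E'
from station import r
import cv2,numpy as np
im,d=r.capture("side"); cv2.imwrite("pics/side0.png",im)
im,d=r.capture("top"); np.save("pics/top0.npy",d)
print([(np.round(o["centre"],3).tolist(),round(o["conf"],2)) for o in r.pinpoint("top","tray")])
s=r.read_state();print(s["time"],s["ee_rot"],s["contact_force"])
m=r.camera_model("top");print(m)
E
```

```text
[([0.608, -0.027, -0.003], 0.81)]
0.35 [ 1.99071537e-01  9.79984951e-01 -1.39615428e-04 -1.50134260e-05] [ 0.11767015 -0.59816117 -0.10503139]
{'mtx': array([[450.55880578,   0.        , 283.45030057],
       [  0.        , 450.55880578, 208.93245056],
       [  0.        ,   0.        ,   1.        ]]), 'eye': array([ 0.38893315, -0.01144035,  0.91225022]), 'rotation': array([ 0.70741518, -0.7035596 ,  0.04272232, -0.05236843])}
```

View pics/top0.png

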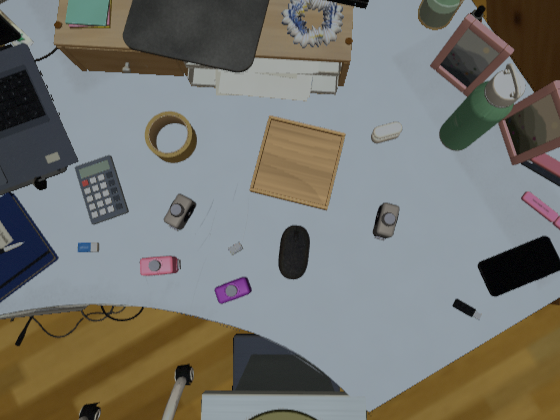

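View pics/side0.png

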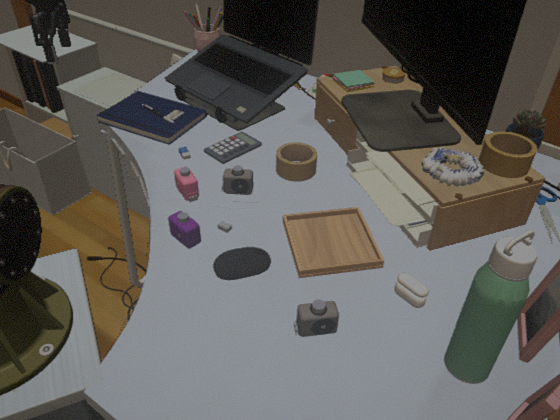

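The grey measures are at pixels (180,211), left, and (386,220), right. The tray is at (298,163), and the pink and purple look-alikes at (158,265) and (232,290) are to be left alone. Next I refine the poses and yaws from depth.

```bash
cat > h.py <<'E'
from station import r
import cv2,numpy as np
from scipy.spatial.transform import Rotation as R
def cloud(c,d,m=None):
    m=m or r.camera_model(c); v,u=np.indices(d.shape); K=m["mtx"]
    p=np.stack([(u-K[0,2])/K[0,0]*d,(v-K[1,2])/K[1,1]*d,d],-1)
    w=R.from_quat(m["rotation"]).apply(p.reshape(-1,3))+m["eye"]
    w[d.ravel()==0]=np.nan
    return w.reshape(p.shape)
def rect(w,c,rad,z0,z1):
    p=w.reshape(-1,3); p=p[(np.hypot(*(p[:,:2]-c).T)<rad)&(p[:,2]>z0)&(p[:,2]<z1)]
    b=cv2.minAreaRect((p[:,:2]*1000).astype(np.float32)); return len(p),b,p
def down(yaw): # tool z down, tool y along world angle yaw
    y=np.array([np.cos(yaw),np.sin(yaw),0]); z=np.array([0,0,-1.])
    return R.from_matrix(np.stack([np.cross(y,z),y,z],1)).as_quat()
E
python3 - <<'E'
from h import *
w=cloud("top",np.load("pics/top0.npy"))
for n,c,rad,z in(("L",(.5,.203),.05,(.043,.056)),("R",(.484,-.196),.05,(.043,.056)),("tray",(.608,-.027),.13,(.012,.03))):
    k,b,p=rect(w,c,rad,*z); print(n,k,b,p.mean(0))
for c in((.5,.203),(.484,-.196)):
    k,b,p=rect(w,c,.04,.057,.08); print(k,b,p.mean(0),p[:,2].max())
print(np.nanmedian(w[230:250,330:360,2]))
E
```

```text
L 462 ((503.2414245605469, 206.73330688476562), (35.98188018798828, 63.271484375), 63.965938568115234) [0.50241141 0.20458299 0.0493865 ]
R 481 ((487.99346923828125, -199.8952178955078), (35.17695617675781, 64.37679290771484), 73.81083679199219) [ 0.48689268 -0.19828918  0.04948285]
tray 1053 ((608.717041015625, -26.444656372070312), (162.09817504882812, 253.07691955566406), 76.21571350097656) [ 0.61013233 -0.02618834  0.01944197]
104 ((503.0286865234375, 206.7618408203125), (19.674110412597656, 21.533706665039062), 0.7507052421569824) [0.50310926 0.20625828 0.06204193] 0.06416721022260363
102 ((487.5903625488281, -199.05633544921875), (19.895732879638672, 19.0494441986084), 89.29423522949219) [ 0.48760287 -0.19923841  0.0623147 ] 0.06554174387780887
0.00024148367207810217
```

```bash
cat >> h.py <<'E'
def press(x,y,yaw):
    q=down(yaw)
    r.move_pose([x,y,.173+.09],q)
    r.move_linear([x,y,.173+.068],v=.1)
    hit=r.move_linear([x,y,.173+.050],v=.03,contact_N=12)
    r.sleep(.15); s=r.read_state()
    print("hit",hit,"tip",s["ee_pos"]-[0,0,.173],s["contact_force"],s["width"],s["time"])
    r.move_linear([x,y,.173+.09],v=.1)
def butt(w,c):
    k,b,p=rect(w,c,.009,.03,.08); print("button z",np.median(p[:,2]),k)
E
python3 - <<'E'
from h import *
r.grasp(); press(.503,.2065,np.deg2rad(64))
r.move_pose([.48,0,.33],down(np.deg2rad(70)))
im,d=r.capture("top");cv2.imwrite("pics/top1.png",im)
w=cloud("top",d);butt(w,(.503,.2065));butt(w,(.4877,-.1993))
print(rect(w,(.503,.2065),.05,.043,.051)[1])
print(r.read_state()["time"])
E
```

```text
hit True tip [0.5032791  0.20666783 0.05439403] [-3.02866976 -1.55450258 11.01589083] -8.340885728816823e-05 3.75
button z 0.062045373228945266 70
button z 0.06255220880486312 70
((503.33184814453125, 206.94143676757812), (35.84375, 63.312564849853516), 63.678062438964844)
5.1833
```

Left was fully pressed (tip at 54.4 mm) and sprang back up, so it should be the worn one. Now the right.

```bash
python3 - <<'E'
from h import *
press(.4877,-.1993,np.deg2rad(74))
r.gripper_open()
r.move_pose([.45,.0,.33],down(np.deg2rad(70)))
im,d=r.capture("top");cv2.imwrite("pics/top2.png",im);np.save("pics/top2.npy",d)
w=cloud("top",d);butt(w,(.503,.2065));butt(w,(.4877,-.1993))
print(rect(w,(.503,.2065),.05,.043,.051)[1],rect(w,(.4877,-.1993),.05,.043,.051)[1])
k,b,p=rect(w,(.608,-.027),.116,.014,.026);print(k,b)
print(r.read_state()["time"])
E
```

```text
hit True tip [ 0.48800599 -0.19934318  0.05438155] [-2.31921767  1.96759854 10.13932062] 0.00011629144850361326 7.05
button z 0.0627024958256745 68
button z 0.054006710193338414 70
((503.3484802246094, 206.93507385253906), (35.246551513671875, 63.39393997192383), 62.95589828491211) ((487.6884765625, -200.0476531982422), (35.68669128417969, 63.8398323059082), 74.76564025878906)
642 ((618.958984375, -29.16680908203125), (162.74029541015625, 141.9861602783203), 76.70025634765625)
9.25
```

View pics/top2.png

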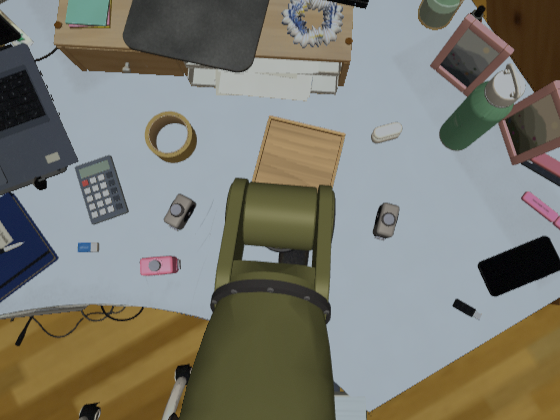

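Right holds at 54 mm and left is back at 62 mm, so the left one goes into the tray.

```bash
python3 - <<'E'
from h import *
w=cloud("top",np.load("pics/top0.npy"))
k,b,p=rect(w,(.608,-.027),.118,.014,.026);print(k,b)
x,y=np.array(b[0])/1000
q=down(np.deg2rad(63.7))
r.move_pose([.5033,.2069,.30],q)
r.move_linear([.5033,.2069,.185],v=.1)
r.grasp(); s=r.read_state();print(s["width"],s["finger_force"])
r.move_linear([.5033,.2069,.30],v=.12)
print(r.read_state()["width"])
r.move_pose([x,y,.28],down(np.deg2rad(76.3)))
print(r.move_linear([x,y,.205],v=.1))
im,d=r.capture("side");cv2.imwrite("pics/side3.png",im)
s=r.read_state();print(s["ee_pos"],s["contact_force"],s["width"],s["time"])
E
```

```text
989 ((608.685791015625, -26.436996459960938), (162.09817504882812, 162.80563354492188), 76.21571350097656)
0.03348476738112564 59.574814438819885
0.03357207568862982
False
[ 0.60891107 -0.02643219  0.20582046] [-0.08556039  0.50601352 -3.02555367] 0.03329558512790474 15.0083
```

View pics/side3.png

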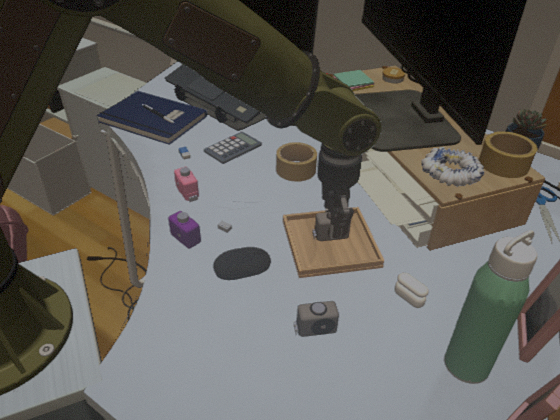

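The measure hangs upright over the middle of the tray (about pixel 333,225), and the right one at (317,317) still has its button down. I lower, release, retreat and check.

```bash
python3 - <<'E'
from h import *
x,y=.6087,-.0264
print(r.move_linear([x,y,.189],v=.03,contact_N=4), r.read_state()["ee_pos"][2])
r.gripper_open(); r.sleep(.2)
r.move_linear([x,y,.30],v=.1)
r.move_pose([.35,.0,.36],down(np.deg2rad(76)))
r.sleep(.3)
im,d=r.capture("top");cv2.imwrite("pics/top4.png",im)
w=cloud("top",d)
print(rect(w,(x,y),.05,.045,.06)[1],rect(w,(.4877,-.1993),.05,.043,.051)[1])
butt(w,np.array(rect(w,(x,y),.05,.045,.06)[1][0])/1000);butt(w,(.4877,-.1993))
im,d=r.capture("side");cv2.imwrite("pics/side4.png",im)
print(r.read_state()["time"])
E
```

```text
True 0.19135520757541435
((608.5140991210938, -26.072128295898438), (34.981693267822266, 63.490234375), 75.11849212646484) ((487.89678955078125, -199.9217987060547), (35.340309143066406, 63.81541061401367), 74.01221466064453)
button z 0.06886080403987549 68
button z 0.05453267385796495 70
18.925
```

View pics/side4.png

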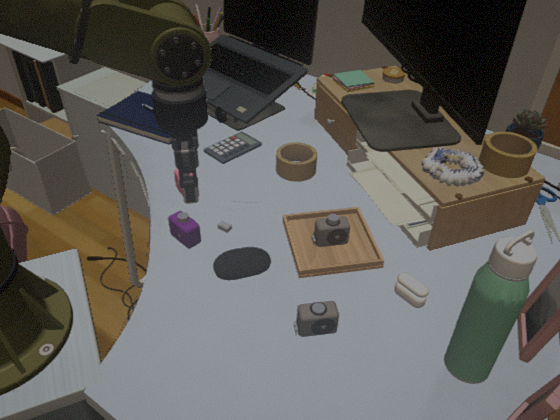

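The left measure stands upright in the tray at (331,230) with its button up (68 mm, of which 6 mm is the tray floor). The right one at (317,318) is in place with its button down.

```bash
python3 -c "
from station import r
print(r.hand_in())"
```

```text
the job is handed in; nothing more can be done
None
```

I pressed both buttons, left then right: the left measure's popped back up, so it now stands upright in the middle of the tray with its button up, the right one is still in place with its button locked down, and the job is handed in at about 19 s (no verdict was returned).

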